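Set out the cable glands by size on the gland plate

ROBOT

A 6-joint arm with a two-finger parallel gripper is mounted at the origin on the work surface. World frame = base frame: x ahead of the robot, y to its left, z up, the work surface at z = 0. Lengths are in mm, angles in degrees, forces in N, time in s.
With the tool pointing down it reaches from about 325 to 850 mm from the base axis. Payload 15.5 kg.
Tool frame: the origin (TCP) lies midway between the tips of the shut fingers; the grasp point (between the pads) lies 19 mm behind it; z points along the fingers, y is the line along which they close (so a half turn about z gives the same grasp; the last joint's range is limited). The gripper opens to 91 mm and grips with 3 to 60 N. Pads are 32 mm wide; open, the fingers measure 118 mm over their backs; the gripper's body (76 mm by 178 mm) begins 60 mm behind the grasp point.
Start: joints at [-73.711, 28.281, 77.091, -0, 74.628, -5.472], TCP at [231.71, -580.462, 213.915] pointing down, gripper open.
Joint ranges: [-166.48, 166.48], [-47.26, 123.95], [12.59, 153.08], [-70.14, 250.14], [6.76, 159.57], [-176.63, 176.63]. Speed limits (degrees/s): [108.29, 108.29, 147.25, 172.46, 172.46, 172.46].

INTERFACE

Orientations are given as a 3x3 rotation matrix whose columns are the frame's x, y, z axes.
In Python, from cell import r, imaging, close_job gives the robot as it stands.
- The arm moves only by the shell command python3 -m crank 'ROWS'. ROWS is a JSON object of lists of equal length, an entry for each row: "travel": the shift along the tool's x, y, z in m, a list of three; "dr": the turn, a rotation vector about the tool's x, y, z in rad, a list of three; "claw": the closure in counts, from 0 (fully open) to 255 (shut). A call has 1 to 8 rows; each row is the pose to reach, as a shift and turn from the pose commanded when the call began, along the tool's axes at that moment; what a row does not reach only later rows make up. A row lasts 1/8 s, in which the tool goes at most 62.5 mm and 10.7 degrees, less where a joint would pass 70% of its speed; a pose out of reach is approached as far as the arm can. A call with a gripper value outside its range is refused whole. The fingers move at their own pace and stop on an object; the grip force is fixed at half the most. Time passes only in rows, so rows that repeat a pose let the fingers close. It gives the time, the measured TCP pose, the force and the opening at its end, in the units of the state.
- r.sense(): the state, without advancing time (a new reading comes with each control period).
- imaging.snapshot(name): name is "side" or "top"; returns a dict with "img" (420x560x3 uint8, red, green, blue), "range_z" (420x560 float32, mm along the optical axis (not along the pixel's ray), 0 where there is no reading), "vertical_fov" (degrees; the focal length in pixels is half the picture's height over the tangent of half this angle, whatever the lens; pixels are square), "cx", "cy" (the principal point, pixels), "k1" (the pictures are not rectified: a ray, as slopes to the right and down, at radius r is drawn at 1 + k1 r^2 times it, then the intrinsics apply), "R" (3x3) and "t" (3): a world point X has camera coordinates R X + t. Camera axes: x right, y down, z forward; pixel columns grow to the right and rows downward; lengths in mm; the calibration is good to about 2 mm. A picture is of the moment at which its call begins.
- close_job(): hands the job in, once; it reports no verdict.
Trained networks look in a picture, given as the dict that the camera call returned (one of the last four; its "shot" number tells which), for a name from the list of things; names that differ only in an ending like _2 or _b are one class to them, and where a whole thing is asked for, a point or a joint stands for the part that bears it (a point fixed in the world has none). Each returns a list of dicts, best first, with "score" (0 to 1); they miss things now and then, are a little off and sometimes report something else, mostly with a low value. They report only what shows in the picture. A call takes as long as a camera call. They do not tell look-alikes from the thing itself.
- imaging.regions_of(picture, target): "region" (420x560 bool, what is visible of it) and "rect" ([left, top, right, bottom] in pixels, round what is visible of it).
The state is a dict: "time_s": time; "qpos": joint angles; "qvel": joint speeds; "joint_efforts": joint torques, N m; "eef_pos": TCP position; "eef_rot": TCP orientation; "contact_force": force on the tool from outside, world axes, zero at the start; "torque": the same for the moment, N m; "opening": opening from 0.0 (shut) to 1.0 (fully open).
Only numpy, scipy, OpenCV 4.12 (cv2) and the standard library are available. Lean on these libraries where they do the work, as an engineer would, in place of code of your own. Each camera call takes 0.05 s, during which the arm holds its last target. There are 200 camera calls.

TASK

Before the gland plate is drilled, set the four loose cable glands out on it in order of size, each standing upright and centred on its own blue mark: the largest on the mark next to the brass earth stud, then smaller and smaller along the row, the smallest farthest from the stud. Let go of them all and leave the cordless screwdriver where it lies.

Things in the scene. Friction and masses are not known exactly. Their poses are not given: they have to be found in the camera images.
- gland_small: the smallest of four alike nickel-plated metal cable glands, loose, standing on its thread on the bench. From below: thread 20 mm across to 12 mm height, hexagon 24 mm across flats from 12 to 20 mm, smooth round cap 22 mm across up to the top at 46 mm (last 8 mm taper), black rubber disc on top. About 40 g. Origin: centre of its underside, z up; yaw does not matter.
- gland_medium: the second smallest of four alike nickel-plated metal cable glands, loose, standing on its thread on the bench. From below: thread 25 mm across to 12 mm height, hexagon 31 mm across flats from 12 to 20 mm, smooth round cap 29 mm across up to the top at 54 mm (last 8 mm taper), black rubber disc on top. About 70 g. Origin: centre of its underside, z up; yaw does not matter.
- gland_large: the second largest of four alike nickel-plated metal cable glands, loose, standing on its thread on the bench. From below: thread 32 mm across to 12 mm height, hexagon 41 mm across flats from 12 to 20 mm, smooth round cap 38 mm across up to the top at 63 mm (last 8 mm taper), black rubber disc on top. About 130 g. Origin: centre of its underside, z up; yaw does not matter.
- gland_largest: the largest of four alike nickel-plated metal cable glands, loose, standing on its thread on the bench. From below: thread 40 mm across to 12 mm height, hexagon 52 mm across flats from 12 to 20 mm, smooth round cap 48 mm across up to the top at 72 mm (last 8 mm taper), black rubber disc on top. About 220 g. Origin: centre of its underside, z up; yaw does not matter.
- mark_a: one of four alike flat fixed marks, a blue ring 56 mm across with a blue cross, on the white plate (100 by 460 mm, 3 mm thick), in one straight row at 85 mm spacing; which letter is where in the row changes. Origin: centre of the cross, on the plate's upper face, 3 mm above the bench; under 2 mm thick.
- mark_b: one of four alike flat fixed marks, a blue ring 56 mm across with a blue cross, on the white plate (100 by 460 mm, 3 mm thick), in one straight row at 85 mm spacing; which letter is where in the row changes. Origin: centre of the cross, on the plate's upper face, 3 mm above the bench; under 2 mm thick.
- mark_c: one of four alike flat fixed marks, a blue ring 56 mm across with a blue cross, on the white plate (100 by 460 mm, 3 mm thick), in one straight row at 85 mm spacing; which letter is where in the row changes. Origin: centre of the cross, on the plate's upper face, 3 mm above the bench; under 2 mm thick.
- mark_d: one of four alike flat fixed marks, a blue ring 56 mm across with a blue cross, on the white plate (100 by 460 mm, 3 mm thick), in one straight row at 85 mm spacing; which letter is where in the row changes. Origin: centre of the cross, on the plate's upper face, 3 mm above the bench; under 2 mm thick.
- earth_stud: brass earth stud on a green and yellow disc 30 mm across, 25 mm tall, fixed on the plate at one end of the row, in line with the marks, 75 mm beyond the nearest mark's centre; which end changes. (A black plug, 28 mm across, 6 mm tall, is at the other end.) Origin: centre of its underside, on the plate's upper face.
- screwdriver: a teal and black cordless screwdriver lying on the bench right of the work, about 265 mm long and 48 mm high, loose, 0.6 kg; to be left alone. Origin under the middle of its body at bench height; x points to its bit, 145 mm away, its handle reaches 120 mm the other way.
Mind the look-alikes: they are no part of the job. Leave any green or purple look-alike of the gland_largest alone. What is shaped like the gland_small but orange or pink is not meant.

How it is judged:
By the outcome, as a careful person would: the job done as asked, in the order asked, and still so for the second after the job is handed in, with the robot touching nothing.
It also fails if it takes over 96 s, if anything falls off the work surface, if the arm or the gripper's body presses on something with over 40 N, if the wrist force passes 120 N, or if a joint passes its speed limit or range.

## Working session

There is one attempt and no reset: what is moved stays moved. The work goes in short steps, Python scripts to look and compute and a shell command to move; the robot and the scene stay as the last step left them, time stands still between calls to the robot, and variables do not carry over. Pictures are saved under pics/ and viewed, on a budget of 14 in all, crops included, one or two more only if the job needs it, and the job is handed in when it is done.

```bash
mkdir -p pics; cat > h.py <<'E'
import numpy as np, cv2
from cell import r, imaging
def ray(p,u,v):
    f=p["img"].shape[0]/2/np.tan(np.radians(p["vertical_fov"]/2))
    K=np.array([[f,0,p["cx"]],[0,f,p["cy"]],[0,0,1]])
    q=cv2.undistortPoints(np.array([[[u,v]]],float).reshape(-1,1,2),K,np.array([p["k1"],0,0,0,0.]))[0,0] if False else None
    d=np.array([(u-p["cx"])/f,(v-p["cy"])/f]); s=d.copy()
    for _ in range(30): s=d/(1+p["k1"]*(s@s))
    return np.array([s[0],s[1],1.])
def onplane(p,u,v,z):
    R=np.array(p["R"]);t=np.array(p["t"]); c=-R.T@t; d=R.T@ray(p,u,v)
    return c+d*(z-c[2])/d[2]
def world(p,u,v):
    R=np.array(p["R"]);t=np.array(p["t"]); return R.T@(ray(p,u,v)*p["range_z"][int(v),int(u)]-t)
def save(img,n,s=1.4): cv2.imwrite("pics/"+n,cv2.resize(img[:,:,::-1],None,fx=s,fy=s))
E
python3 - <<'E'
from h import *
for n in("top","side"):
    p=imaging.snapshot(n); save(p["img"],n+"0.png")
    print(n,p["vertical_fov"],p["cx"],p["cy"],p["k1"],-np.array(p["R"]).T@p["t"],np.round(p["R"],2).tolist())
    for k in("gland_small","gland_medium","gland_large","gland_largest","mark_a","earth_stud","screwdriver"):
        for d in imaging.regions_of(p,k):
            m=d["region"]; 
            if m.sum()<5: continue
            v,u=np.nonzero(m); W=np.array([world(p,a,b) for a,b in zip(u,v) if p["range_z"][b,a]>0])
            print(k,round(d["score"],2),np.round(d["rect"]),p["img"][m].mean(0).round(), np.round(W.mean(0)),"zmax",np.percentile(W[:,2],95).round(1), "topmean",W[W[:,2]>W[:,2].max()-5].mean(0).round(1))
s=r.sense(); print(s["eef_pos"],np.round(s["eef_rot"],3).tolist(),s["time_s"],s["opening"])
E
```

```text
top 55.80020654512273 277.3963961644501 208.03791487298375 -0.11746553488059625 [419.35141957 -83.26768004 973.96241719] [[-0.02, -1.0, -0.01], [-0.99, 0.02, -0.12], [0.12, 0.01, -0.99]]
gland_small 0.62 [118. 232. 131. 245.] [118.  59.  29.] [467. 286.  36.] zmax 48.9 topmean [467.9 289.   47.4]
gland_small 0.5 [148. 229. 159. 241.] [86. 79. 74.] [471. 223.  35.] zmax 47.8 topmean [473.5 226.6  47.5]
gland_small 0.46 [175. 232. 184. 241.] [168.  94. 106.] [464. 157.  39.] zmax 48.6 topmean [464.3 160.1  47.2]
gland_medium 0.54 [334. 230. 349. 241.] [120. 112. 110.] [ 461. -226.   48.] zmax 56.7 topmean [ 462.4 -228.5   55.5]
gland_large 0.66 [282. 231. 298. 244.] [129. 124. 122.] [ 460. -106.   59.] zmax 65.4 topmean [ 460.2 -107.5   64.2]
gland_largest 0.87 [209. 231. 236. 252.] [139. 133. 130.] [449.  53.  65.] zmax 75.1 topmean [450.8  55.9  74. ]
gland_largest 0.82 [166. 271. 192. 293.] [38. 78. 40.] [370. 153.  62.] zmax 74.5 topmean [368.8 157.6  73.6]
gland_largest 0.72 [232. 279. 256. 304.] [74. 39. 87.] [342.   3.  63.] zmax 74.5 topmean [341.1   4.5  73. ]
gland_largest 0.
[... 2047 characters left out ...]
[639.2 -17.8   3.5]
mark_a 0.63 [205. 255. 232. 276.] [184. 206. 228.] [644.  67.   4.] zmax 5.5 topmean [644.3  67.8   3.9]
mark_a 0.61 [191. 280. 222. 302.] [182. 206. 228.] [649. 153.   4.] zmax 5.5 topmean [648.6 152.9   3.8]
mark_a 0.53 [221. 211. 245. 223.] [187. 209. 228.] [ 636. -102.    5.] zmax 6.9 topmean [ 634.8 -103.3    5. ]
earth_stud 0.56 [232. 190. 244. 207.] [182. 170.  48.] [ 631. -175.   12.] zmax 25.8 topmean [ 630.7 -176.3   26.7]
screwdriver 0.83 [265. 132. 354. 158.] [27. 63. 64.] [ 476. -449.   31.] zmax 47.2 topmean [ 473.1 -457.7   47.1]
[ 231.70064877 -580.46687414  213.9177245 ] [[0.929, 0.371, 0.0], [0.371, -0.929, -0.0], [0.0, 0.0, -1.0]] 0.8 1.0029346916254802
```

View pictures.

View pics/top0.png

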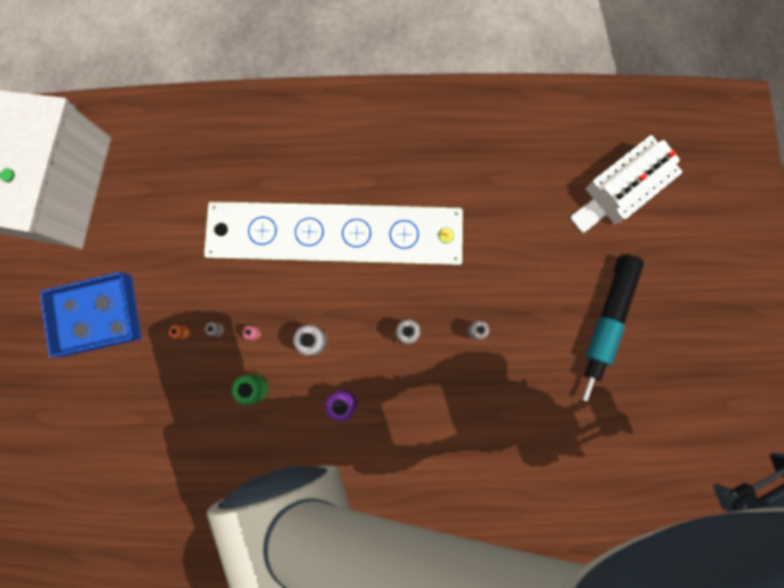

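View pics/side0.png

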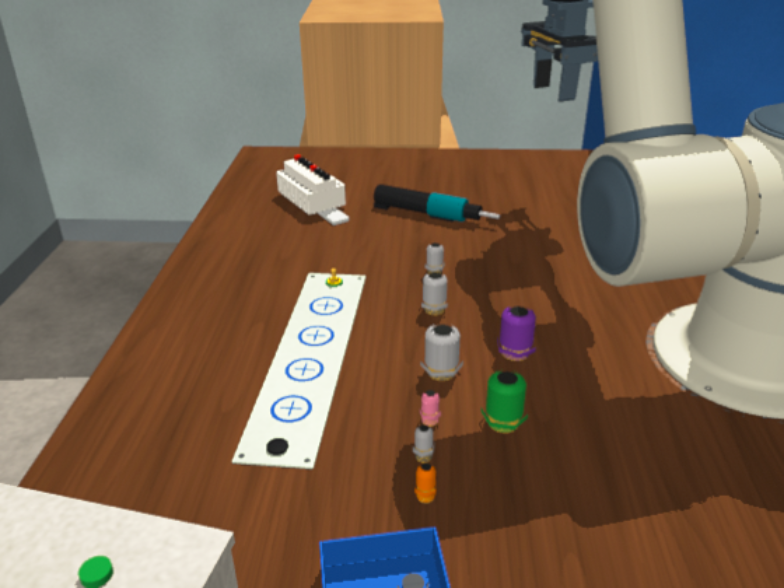

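```bash
cat >> h.py <<'E'
def marks(p):
    "ring centres from blue pixels on the white plate"
    hsv=cv2.cvtColor(p["img"],cv2.COLOR_RGB2HSV)
    m=((hsv[...,0]>95)&(hsv[...,0]<125)&(hsv[...,1]>60)).astype(np.uint8)
    V,U=np.nonzero(m); P=np.array([onplane(p,u,v,4)[:2] for u,v in zip(U,V)]); out=[]
    for e in [(636,-106),(640,-21),(645,64),(649,150)]:
        c=np.array(e,float)
        for _ in range(8):
            d=np.hypot(*(P-c).T); Q=P[(d<36)&(d>18)]
            if len(Q)<8: break
            A=np.c_[2*Q,np.ones(len(Q))]; c=np.linalg.lstsq(A,(Q**2).sum(1),rcond=None)[0][:2]
        out.append(c)
    return np.round(out,1)
def gland(p,xy,h,rad,win=30):
    "top disc: dark pixels near xy on plane z=h; and silhouette points from range"
    R=np.array(p["R"]);t=np.array(p["t"]); W=[];D=[]
    for v in range(420):
        for u in range(560):
            if p["range_z"][v,u]<=0: continue
            q=onplane(p,u,v,h)
            if abs(q[0]-xy[0])<win and abs(q[1]-xy[1])<win:
                if p["img"][v,u].max()<70 and np.hypot(*(q[:2]-xy))<rad: D.append(q[:2])
                w=world(p,u,v)
                if w[2]>h-9: W.append(w)
    W=np.array(W)
    f=lambda X:X.mean(0).round(1) if len(X) else None
    return f(np.array(D)),len(D),f(W[W[:,2]>h-4]) if len(W) else None
E
cat > m.py <<'E'
from h import *
G={"small":((472,228),46,11),"medium":((461,-226),54,15),"large":((460,-105),63,19),"largest":((450,58),72,24)}
for n in("top","side"):
    p=imaging.snapshot(n); print(n,marks(p).tolist())
    for k,a in G.items(): print(k,gland(p,*a))
E
python3 m.py
```

```text
top [[636.6, -105.8], [640.8, -20.9], [645.0, 64.1], [649.0, 149.1]]
small (array([471.2, 227.3]), 11, array([471. , 225.1,  45.8]))
medium (array([ 461.2, -227.9]), 15, array([ 462.2, -227.7,   54.2]))
large (array([ 460.8, -107.5]), 35, array([ 459.8, -106.9,   63.1]))
largest (array([449.4,  56.8]), 64, array([450.3,  56.1,  71.9]))
side [[635.2, -103.9], [639.2, -18.9], [643.6, 66.0], [647.9, 150.7]]
small (array([470.8, 227.7]), 23, array([470.2, 233.1,  45.1]))
medium (array([ 459.9, -227.7]), 8, array([ 460.4, -220.3,   54.1]))
large (array([ 459.5, -107.4]), 25, array([459.6, -98.9,  63.3]))
largest (array([448. ,  57.1]), 66, array([448.2,  65. ,  71.3]))
```

```bash
python3 -m crank '{"travel":[[0.040,-0.0467,0],[0.080,-0.0934,0],[0.120,-0.140,0],[0.160,-0.187,0],[0.200,-0.2335,0],[0.240,-0.280,0],[0.280,-0.327,0],[0.320,-0.3736,0]],"dr":[[0,0,-0.149],[0,0,-0.298],[0,0,-0.447],[0,0,-0.596],[0,0,-0.745],[0,0,-0.894],[0,0,-1.043],[0,0,-1.190]],"claw":[0,0,0,0,0,0,0,0]}'
```

```text
time_s: 1.9
eef_pos: [390.9, -113.1, 214.2]
eef_rot: [[-0.004, 1.0, 0.001], [1.0, 0.004, -0.0], [-0.0, 0.001, -1.0]]
contact_force: [1.1, -1.0, 0.1]
opening: 0.999
```

```bash
python3 -m crank '{"travel":[[0.057,0.019,0],[0.114,0.038,0],[0.1717,0.0583,0],[0.1717,0.0583,0.0],[0.1717,0.0583,0.060],[0.1717,0.0583,0.120],[0.1717,0.0583,0.160],[0.1717,0.0583,0.184]],"dr":[[0,0,0],[0,0,0],[0,0,0],[0,0,0],[0,0,0],[0,0,0],[0,0,0],[0,0,0]],"claw":[0,0,0,0,0,0,0,0]}'; python3 - <<'E'
from h import *
a=imaging.snapshot("side")["img"];save(a[150:350,200:440],"g1.png",3)
E
```

```text
time_s: 2.9
eef_pos: [447.9, 56.0, 28.2]
eef_rot: [[0.002, 1.0, -0.002], [1.0, -0.002, -0.0], [-0.0, -0.002, -1.0]]
contact_force: [0.0, 0.3, 0.6]
opening: 0.998
```

View pics/g1.png

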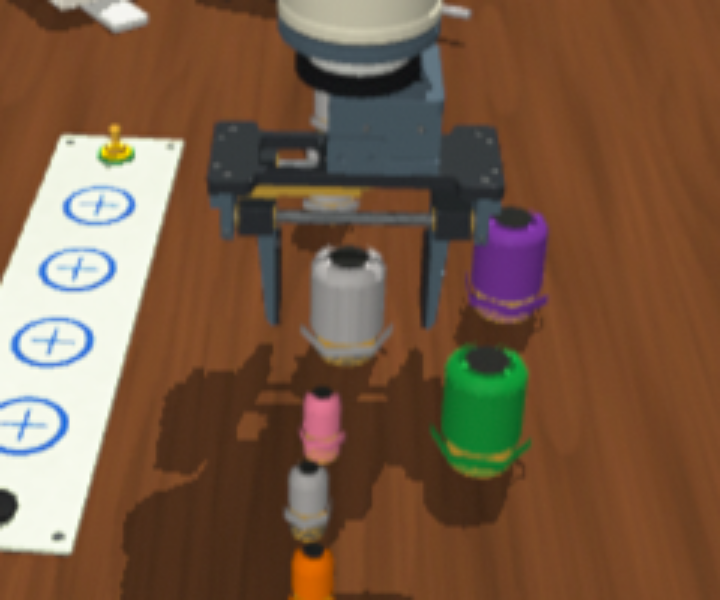

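The side view shows the largest gland (crop ~348,310) midway between the fingers, and neighbours clear. Close.

```bash
python3 -m crank '{"travel":[[0,0,0],[0,0,0],[0,0,0],[0,0,0],[0,0,0],[0,0,0]],"dr":[[0,0,0],[0,0,0],[0,0,0],[0,0,0],[0,0,0],[0,0,0]],"claw":[255,255,255,255,255,255]}'
```

```text
time_s: 3.7
eef_pos: [449.2, 56.8, 30.3]
eef_rot: [[0.001, 1.0, 0.001], [1.0, -0.001, -0.0], [-0.0, 0.001, -1.0]]
contact_force: [-0.4, -1.0, 9.9]
opening: 0.522
```

```bash
python3 -m crank '{"travel":[[0,0,-0.02],[0,0,-0.05],[-0.0405,0.0468,-0.05],[-0.081,0.0936,-0.05],[-0.1214,0.1404,-0.05],[-0.1618,0.1872,-0.05],[-0.1618,0.1872,-0.05],[-0.1618,0.1872,-0.012]],"dr":[[0,0,0],[0,0,0],[0,0,0],[0,0,0],[0,0,0],[0,0,0],[0,0,0],[0,0,0]],"claw":[255,255,255,255,255,255,255,255]}'; python3 - <<'E'
from h import *
print(r.sense()["contact_force"])
a=imaging.snapshot("side")["img"];save(a[120:300,150:390],"g2.png",3)
E
```

```text
time_s: 4.7
eef_pos: [637.4, -105.8, 43.3]
eef_rot: [[0.002, 1.0, 0.004], [1.0, -0.002, -0.001], [-0.001, 0.004, -1.0]]
contact_force: [0.5, 0.6, -3.1]
opening: 0.52
[ 0.48236704  0.59481224 -3.14161615]
```

View pics/g2.png

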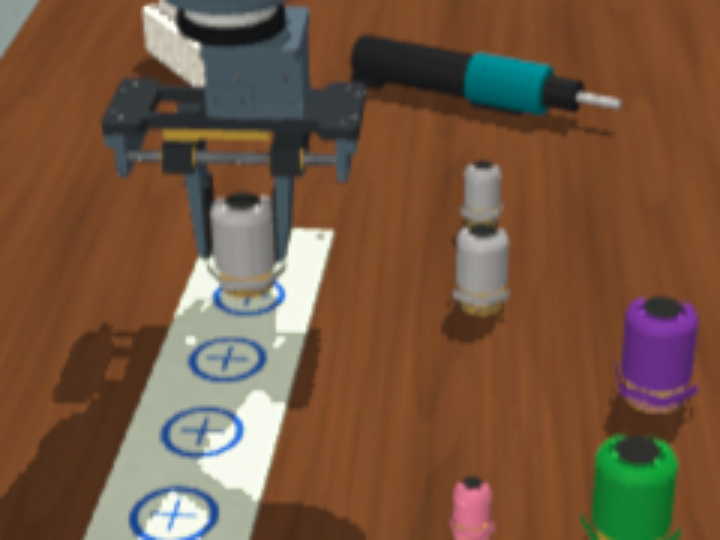

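```bash
python3 -m crank '{"travel":[[0,0,0.006],[0,0,0.0085],[0,0,0.0085],[0,0,0.0088],[0,0,0.0088],[0,0,0.0088],[0,0,0.0088],[0,0,-0.02]],"dr":[[0,0,0],[0,0,0],[0,0,0],[0,0,0],[0,0,0],[0,0,0],[0,0,0],[0,0,0]],"claw":[255,255,255,255,0,0,0,0]}'
```

```text
time_s: 5.75
eef_pos: [634.6, -104.9, 60.5]
eef_rot: [[0.001, 1.0, -0.004], [1.0, -0.001, 0.001], [0.001, -0.004, -1.0]]
contact_force: [-0.6, -0.3, 0.6]
opening: 0.926
```

```bash
python3 -m crank '{"travel":[[0,0,-0.055],[-0.0009,-0.0586,-0.07],[-0.0018,-0.1172,-0.07],[-0.0026,-0.1758,-0.07],[-0.0026,-0.1758,-0.07],[-0.0026,-0.1758,-0.02],[-0.0026,-0.1758,0.022],[-0.0026,-0.1758,0.034]],"dr":[[0,0,0],[0,0,0],[0,0,0],[0,0,0],[0,0,0],[0,0,0],[0,0,0],[0,0,0]],"claw":[0,0,0,0,0,0,0,0]}'; python3 - <<'E'
from h import *
for n in("top","side"):
    p=imaging.snapshot(n); print(n,marks(p)[0],gland(p,(636,-105),75,24))
    if n=="side": save(p["img"][120:300,150:390],"g3.png",3)
E
```

```text
time_s: 6.75
eef_pos: [459.7, -107.4, 26.2]
eef_rot: [[0.001, 1.0, -0.002], [1.0, -0.001, 0.001], [0.001, -0.002, -1.0]]
contact_force: [0.1, 0.7, 0.7]
opening: 1.001
top [ 636.6 -105.6] (array([ 636. , -105.6]), 69, array([ 633.9, -106.2,   74.9]))
side [ 635.4 -102.9] (array([ 634.5, -105.2]), 35, array([633.2, -95.7,  75.6]))
```

View pics/g3.png

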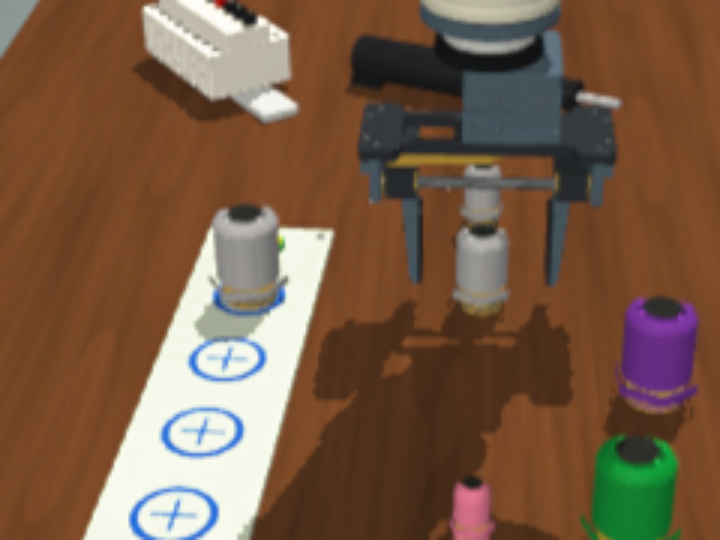

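The largest gland stands upright inside its ring (crop ~248,290); both cameras put it within about 1 mm of the mark in the top view. Fingers straddle the large gland.

```bash
python3 -m crank '{"travel":[[0,0,0],[0,0,0],[0,0,0],[0,0,0],[0,0,0],[0,0,0],[0,0,-0.02],[0,0,-0.05]],"dr":[[0,0,0],[0,0,0],[0,0,0],[0,0,0],[0,0,0],[0,0,0],[0,0,0],[0,0,0]],"claw":[255,255,255,255,255,255,255,255]}' && python3 -m crank '{"travel":[[0.0219,0.045,0],[0.0438,0.090,0],[0.0656,0.135,0],[0.0875,0.1799,0],[0.0875,0.1799,0],[0.0875,0.1799,0.03],[0.0875,0.1799,0.042],[0.0875,0.1799,0.042]],"dr":[[0,0,0],[0,0,0],[0,0,0],[0,0,0],[0,0,0],[0,0,0],[0,0,0],[0,0,0]],"claw":[255,255,255,255,255,255,255,255]}'
```

```text
time_s: 7.85
eef_pos: [459.4, -107.4, 77.9]
eef_rot: [[0.001, 1.0, -0.002], [1.0, -0.001, 0.001], [0.001, -0.002, -1.0]]
contact_force: [0.5, 0.7, -1.4]
opening: 0.414
time_s: 8.85
eef_pos: [639.1, -20.5, 35.2]
eef_rot: [[0.001, 1.0, -0.002], [1.0, -0.001, 0.0], [0.0, -0.002, -1.0]]
contact_force: [0.1, 0.3, -1.1]
opening: 0.409
```

```bash
python3 -m crank '{"travel":[[0,0,0.0047],[0,0,0.0047],[0,0,0.0047],[0,0,0.0047],[0,0,0.0047],[0,0,0.0047],[0,0,-0.045],[0,0,-0.1]],"dr":[[0,0,0],[0,0,0],[0,0,0],[0,0,0],[0,0,0],[0,0,0],[0,0,0],[0,0,0]],"claw":[255,255,0,0,0,0,0,0]}' && python3 -m crank '{"travel":[[-0.042,-0.036,0],[-0.084,-0.072,0],[-0.126,-0.108,0],[-0.168,-0.144,0],[-0.2079,-0.1795,0],[-0.2079,-0.1795,0.05],[-0.2079,-0.1795,0.1],[-0.2079,-0.1795,0.111]],"dr":[[0,0,0],[0,0,0],[0,0,0],[0,0,0],[0,0,0],[0,0,0],[0,0,0],[0,0,0]],"claw":[0,0,0,0,0,0,0,0]}'; python3 - <<'E'
from h import *
for n in("top","side"):
    p=imaging.snapshot(n); print(n,marks(p)[:2],gland(p,(640,-20),66,19),gland(p,(460,-228),54,15))
    if n=="side": save(p["img"][120:300,150:390],"g4.png",3)
E
```

```text
time_s: 9.85
eef_pos: [639.5, -20.3, 136.5]
eef_rot: [[0.001, 1.0, -0.002], [1.0, -0.001, 0.0], [0.0, -0.002, -1.0]]
contact_force: [-0.3, 0.3, 0.4]
opening: 0.997
time_s: 10.85
eef_pos: [459.0, -227.3, 22.9]
eef_rot: [[0.001, 1.0, -0.004], [1.0, -0.001, 0.002], [0.002, -0.004, -1.0]]
contact_force: [0.4, -0.1, 1.9]
opening: 1.001
top [[ 636.5 -105.6]
 [ 640.8  -21.3]] (array([640.6, -20.2]), 60, array([638. , -20.9,  65.8])) (None, 0, array([ 443.5, -169. ,  433.9]))
side [[ 632.  -102. ]
 [ 639.3  -19.3]] (array([638.3, -19.7]), 26, array([637.4, -12.7,  66.2])) (array([ 459.9, -227.7]), 8, array([ 460.9, -220.1,   54.1]))
```

View pics/g4.png

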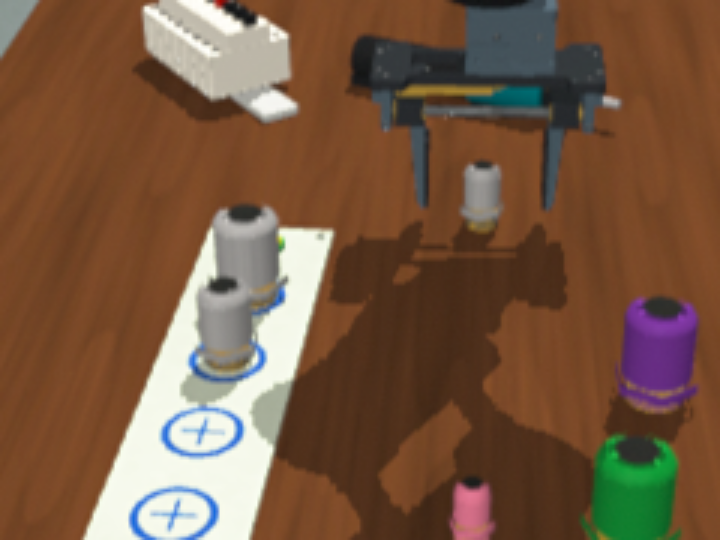

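Large gland upright inside its ring (crop ~228,355), medium between the fingers.

```bash
python3 -m crank '{"travel":[[0,0,0],[0,0,0],[0,0,0],[0,0,0],[0,0,0],[0,0,0],[0,0,-0.05],[0,0,-0.1]],"dr":[[0,0,0],[0,0,0],[0,0,0],[0,0,0],[0,0,0],[0,0,0],[0,0,0],[0,0,0]],"claw":[255,255,255,255,255,255,255,255]}' && python3 -m crank '{"travel":[[0.0488,0.0306,0],[0.0976,0.0613,0],[0.1464,0.0919,0],[0.1952,0.1225,0],[0.244,0.1532,0],[0.2928,0.1838,0],[0.2928,0.1838,0.04],[0.2928,0.1838,0.09]],"dr":[[0,0,0],[0,0,0],[0,0,0],[0,0,0],[0,0,0],[0,0,0],[0,0,0],[0,0,0]],"claw":[255,255,255,255,255,255,255,255]}'
```

```text
time_s: 11.95
eef_pos: [460.0, -227.8, 125.8]
eef_rot: [[0.001, 1.0, -0.001], [1.0, -0.001, 0.001], [0.001, -0.001, -1.0]]
contact_force: [1.4, -0.6, 0.3]
opening: 0.156
time_s: 12.95
eef_pos: [645.4, 65.5, 34.4]
eef_rot: [[-0.0, 1.0, 0.002], [1.0, 0.0, -0.0], [-0.0, 0.002, -1.0]]
contact_force: [1.6, -0.1, -1.3]
opening: 0.008
```

The medium slipped out of the grip (opening ~0). Look.

```bash
python3 - <<'E'
from h import *
for n in("top","side"):
    p=imaging.snapshot(n); print(n,marks(p)); save(p["img"],n+"5.png")
    for d in imaging.regions_of(p,"gland_medium"):
        v,u=np.nonzero(d["region"]); W=np.array([world(p,a,b) for a,b in zip(u,v) if p["range_z"][b,a]>0])
        print(d["score"],d["rect"],W.mean(0).round(),W[:,2].max())
E
```

```text
top [[ 636.8 -105.7]
 [ 640.7  -21.3]
 [ 646.1   65.9]
 [ 649.   150. ]]
0.53 [333.9, 229.3, 346.8, 244.9] [ 458. -226.   47.] 58.32320099015248
side [[ 632.4 -101.9]
 [ 643.4  -20.5]
 [ 643.9   64.3]
 [ 647.9  150.7]]
0.63 [308.4, 171.8, 319.8, 198.1] [ 457. -216.   33.] 57.13321393192471
```

View pics/side5.png

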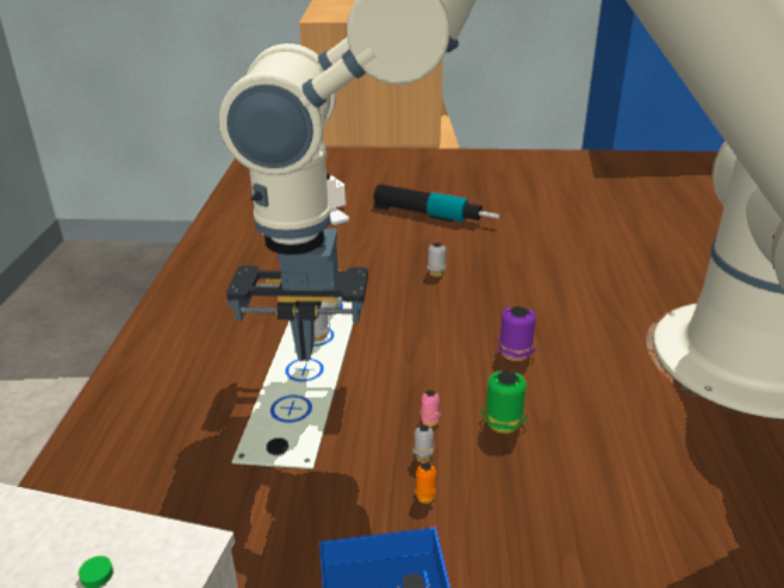

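The medium still stands upright at its place (side ~436,262); I lifted before the fingers had finished closing. Go back, with more closing rows.

```bash
python3 - <<'E'
from h import *
for n in("top","side"):
    p=imaging.snapshot(n); print(n,gland(p,(459,-228),54,15),gland(p,(471,228),46,11))
E
python3 -m crank '{"travel":[[0,0,-0.05],[0,0,-0.1],[-0.0488,-0.0306,-0.1],[-0.0976,-0.0613,-0.1],[-0.1464,-0.0919,-0.1],[-0.1952,-0.1225,-0.1],[-0.244,-0.1532,-0.1],[-0.2928,-0.1838,-0.1]],"dr":[[0,0,0],[0,0,0],[0,0,0],[0,0,0],[0,0,0],[0,0,0],[0,0,0],[0,0,0]],"claw":[0,0,0,0,0,0,0,0]}'
```

```text
top (array([ 457.8, -228. ]), 18, array([ 459.5, -228. ,   53.8])) (None, 0, array([431.3, -10.6, 756.9]))
side (array([ 456.3, -228.5]), 8, array([ 456.9, -220.3,   53.9])) (array([470.5, 227.6]), 20, array([470.3, 233.1,  45.6]))
time_s: 14.25
eef_pos: [460.1, -230.1, 137.1]
eef_rot: [[0.001, 1.0, 0.003], [1.0, -0.001, -0.002], [-0.002, 0.003, -1.0]]
contact_force: [0.1, -0.7, 0.8]
opening: 0.851
```

```bash
python3 -m crank '{"travel":[[-0.0005,-0.0035,0],[-0.0005,-0.0035,0],[-0.0005,-0.0035,0.05],[-0.0005,-0.0035,0.1],[-0.0005,-0.0035,0.111],[-0.0005,-0.0035,0.111],[-0.0005,-0.0035,0.111],[-0.0005,-0.0035,0.111]],"dr":[[0,0,0],[0,0,0],[0,0,0],[0,0,0],[0,0,0],[0,0,0],[0,0,0],[0,0,0]],"claw":[0,0,0,0,0,255,255,255]}' && python3 -m crank '{"travel":[[0,0,0],[0,0,0],[0,0,0],[0,0,0],[0,0,0],[0,0,0],[0,0,0],[0,0,0]],"dr":[[0,0,0],[0,0,0],[0,0,0],[0,0,0],[0,0,0],[0,0,0],[0,0,0],[0,0,0]],"claw":[255,255,255,255,255,255,255,255]}'
```

```text
time_s: 15.25
eef_pos: [457.7, -228.9, 25.3]
eef_rot: [[0.001, 1.0, 0.002], [1.0, -0.001, -0.001], [-0.001, 0.002, -1.0]]
contact_force: [1.2, -0.0, -0.3]
opening: 0.704
time_s: 16.25
eef_pos: [456.9, -228.5, 23.9]
eef_rot: [[0.001, 1.0, 0.0], [1.0, -0.001, -0.0], [-0.0, 0.0, -1.0]]
contact_force: [-0.9, 0.6, 0.3]
opening: 0.309
```

```bash
python3 -m crank '{"travel":[[0,0,-0.04],[0,0,-0.1],[0.0489,0.0312,-0.1],[0.0978,0.0624,-0.1],[0.1467,0.0936,-0.1],[0.1955,0.1249,-0.1],[0.2444,0.1561,-0.1],[0.2933,0.1873,-0.1]],"dr":[[0,0,0],[0,0,0],[0,0,0],[0,0,0],[0,0,0],[0,0,0],[0,0,0],[0,0,0]],"claw":[255,255,255,255,255,255,255,255]}' && python3 -m crank '{"travel":[[0,0,0.05],[0,0,0.09],[0,0,0.0967],[0,0,0.0967],[0,0,0.0967],[0,0,0.0967],[0,0,0.0967],[0,0,0.0967]],"dr":[[0,0,0],[0,0,0],[0,0,0],[0,0,0],[0,0,0],[0,0,0],[0,0,0],[0,0,0]],"claw":[255,255,255,255,255,0,0,0]}'
```

```text
time_s: 17.25
eef_pos: [645.1, 66.4, 123.8]
eef_rot: [[0.001, 1.0, -0.0], [1.0, -0.001, -0.0], [-0.0, -0.0, -1.0]]
contact_force: [0.5, -0.6, -0.5]
opening: 0.31
time_s: 18.25
eef_pos: [644.5, 64.6, 27.3]
eef_rot: [[0.001, 1.0, 0.0], [1.0, -0.001, 0.0], [0.0, 0.0, -1.0]]
contact_force: [0.1, -0.1, -0.0]
opening: 0.61
```

```bash
python3 -m crank '{"travel":[[0,0,0],[0,0,0],[0,0,-0.05],[0,0,-0.1],[0.0407,-0.0434,-0.1],[0.0813,-0.0867,-0.1],[0.122,-0.1301,-0.1],[0.1626,-0.1735,-0.1]],"dr":[[0,0,0],[0,0,0],[0,0,0],[0,0,0],[0,0,0],[0,0,0],[0,0,0],[0,0,0]],"claw":[0,0,0,0,0,0,0,0]}' && python3 -m crank '{"travel":[[0,0,0],[0,0,0.05],[0,0,0.095],[0,0,0.1043],[0,0,0.1043]],"dr":[[0,0,0],[0,0,0],[0,0,0],[0,0,0],[0,0,0]],"claw":[0,0,0,0,0]}'; python3 - <<'E'
from h import *
for n in("top","side"):
    p=imaging.snapshot(n); print(n,marks(p),gland(p,(644,65),57,15),gland(p,(471,228),46,11))
    if n=="side": save(p["img"][160:380,150:390],"g6.png",2.7)
E
```

```text
time_s: 19.25
eef_pos: [469.8, 228.4, 127.4]
eef_rot: [[0.001, 1.0, 0.0], [1.0, -0.001, 0.0], [0.0, 0.0, -1.0]]
contact_force: [1.0, 0.4, -0.0]
opening: 0.998
time_s: 19.88
eef_pos: [471.6, 227.1, 23.3]
eef_rot: [[0.001, 1.0, -0.0], [1.0, -0.001, -0.0], [-0.0, -0.0, -1.0]]
contact_force: [0.7, 0.6, 0.3]
opening: 0.999
top [[ 637.2 -105.6]
 [ 640.8  -21.3]
 [ 644.8   63.8]
 [ 649.1  149. ]] (array([644.4,  65.3]), 14, array([642.5,  64.8,  57. ])) (array([471.4, 233.4]), 24, array([463.6, 192.7, 174.4]))
side [[ 632.  -102. ]
 [ 639.3  -19.5]
 [ 643.6   66.2]
 [ 647.9  150.7]] (array([643.2,  66.4]), 16, array([641.7,  72. ,  56.1])) (array([470.8, 227.6]), 23, array([470.2, 233.4,  45.3]))
```

View pics/g6.png

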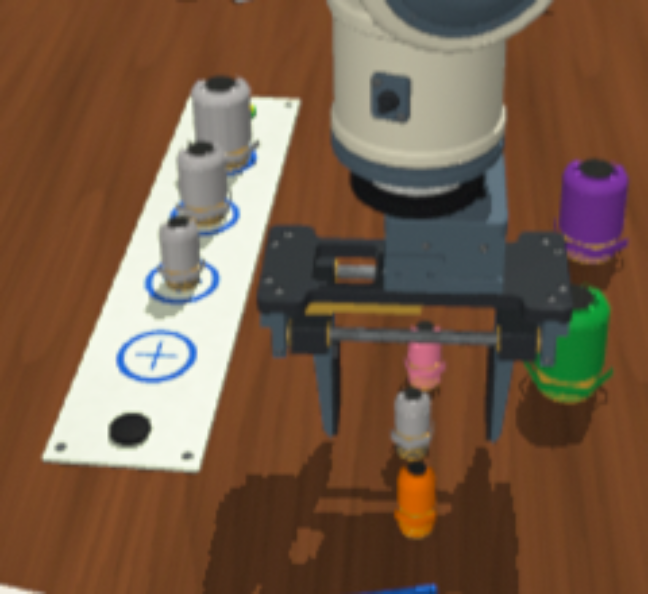

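Medium stands in its ring (crop ~182,278); the small nickel gland is between the fingers, pink and orange clear on either side.

```bash
python3 -m crank '{"travel":[[0,0,0],[0,0,0],[0,0,0],[0,0,0],[0,0,0],[0,0,0],[0,0,0],[0,0,0]],"dr":[[0,0,0],[0,0,0],[0,0,0],[0,0,0],[0,0,0],[0,0,0],[0,0,0],[0,0,0]],"claw":[255,255,255,255,255,255,255,255]}' && python3 -m crank '{"travel":[[0,0,0],[0,0,0],[0,0,0],[0,0,0],[0,0,0],[0,0,0],[0,0,-0.05],[0,0,-0.1]],"dr":[[0,0,0],[0,0,0],[0,0,0],[0,0,0],[0,0,0],[0,0,0],[0,0,0],[0,0,0]],"claw":[255,255,255,255,255,255,255,255]}'
```

```text
time_s: 20.98
eef_pos: [471.1, 227.4, 22.9]
eef_rot: [[0.001, 1.0, -0.0], [1.0, -0.001, -0.0], [-0.0, -0.0, -1.0]]
contact_force: [-1.1, 0.1, -1.1]
opening: 0.229
time_s: 21.98
eef_pos: [470.7, 227.2, 123.8]
eef_rot: [[0.001, 1.0, -0.001], [1.0, -0.001, -0.0], [-0.0, -0.001, -1.0]]
contact_force: [0.6, 0.0, -1.2]
opening: 0.229
```

```bash
python3 -m crank '{"travel":[[-0.0194,0.0444,0],[-0.0388,0.0888,0],[-0.0583,0.1332,0],[-0.0777,0.1776,0],[-0.0777,0.1776,0.05],[-0.0777,0.1776,0.09],[-0.0777,0.1776,0.0967],[-0.0777,0.1776,0.0967]],"dr":[[0,0,0],[0,0,0],[0,0,0],[0,0,0],[0,0,0],[0,0,0],[0,0,0],[0,0,0]],"claw":[255,255,255,255,255,255,255,255]}' && python3 -m crank '{"travel":[[0,0,0],[0,0,0],[0,0,0],[0,0,0],[0,0,0],[0,0,0],[0,0,-0.05],[0,0,-0.1]],"dr":[[0,0,0],[0,0,0],[0,0,0],[0,0,0],[0,0,0],[0,0,0],[0,0,0],[0,0,0]],"claw":[255,0,0,0,0,0,0,0]}' && python3 -m crank '{"travel":[[0,-0.06,-0.03],[0,-0.12,-0.06],[0,-0.18,-0.09],[0,-0.24,-0.1],[0,-0.24,-0.1]],"dr":[[0,0,0],[0,0,0],[0,0,0],[0,0,0],[0,0,0]],"claw":[0,0,0,0,0]}'
python3 - <<'E'
from h import *
for n in("top","side"):
    p=imaging.snapshot(n); print(n,marks(p).tolist())
    for a in [((636,-105),75,24),((640,-20),66,19),((644,65),57,15),((648,150),49,11)]: print(gland(p,*a))
    if n=="top": save(p["img"][130:210,130:350],"t7.png",3.6)
    else: save(p["img"][160:340,130:370],"s7.png",3.3)
E
```

```text
time_s: 22.98
eef_pos: [648.4, 149.5, 26.1]
eef_rot: [[0.001, 1.0, -0.001], [1.0, -0.001, -0.0], [-0.0, -0.001, -1.0]]
contact_force: [-0.6, -0.2, -0.4]
opening: 0.233
time_s: 23.98
eef_pos: [648.2, 149.4, 127.0]
eef_rot: [[0.001, 1.0, -0.001], [1.0, -0.001, -0.0], [-0.0, -0.001, -1.0]]
contact_force: [1.4, 0.0, 1.6]
opening: 0.967
time_s: 24.6
eef_pos: [405.4, 149.7, 227.2]
eef_rot: [[0.0, 1.0, 0.0], [1.0, -0.0, 0.0], [0.0, 0.0, -1.0]]
contact_force: [1.2, -0.2, -1.0]
opening: 1.0
top [[637.2, -105.6], [640.8, -21.3], [644.8, 63.8], [649.0, 148.8]]
(array([ 636. , -105.9]), 61, array([ 633.8, -105.8,   74.7]))
(array([640.5, -19.9]), 33, array([638. , -21.7,  65.6]))
(array([644.5,  65.7]), 15, array([642.3,  64.4,  56.8]))
(array([648.8, 148.9]), 5, array([647.3, 146.4,  48.6]))
side [[632.0, -102.0], [639.3, -19.5], [643.7, 66.2], [647.8, 150.9]]
(array([ 634.5, -105.2]), 35, array([632.9, -95.6,  75.5]))
(array([638.3, -19.7]), 26, array([637.3, -12.4,  66.1]))
(array([643.2,  66.4]), 16, array([642.7,  72.2,  56.2]))
(array([647.3, 150. ]), 12, array([646.5, 155.4,  48.4]))
```

View pics/t7.png

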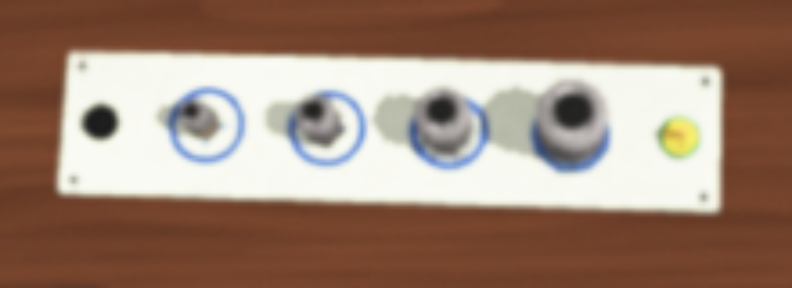

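View pics/s7.png

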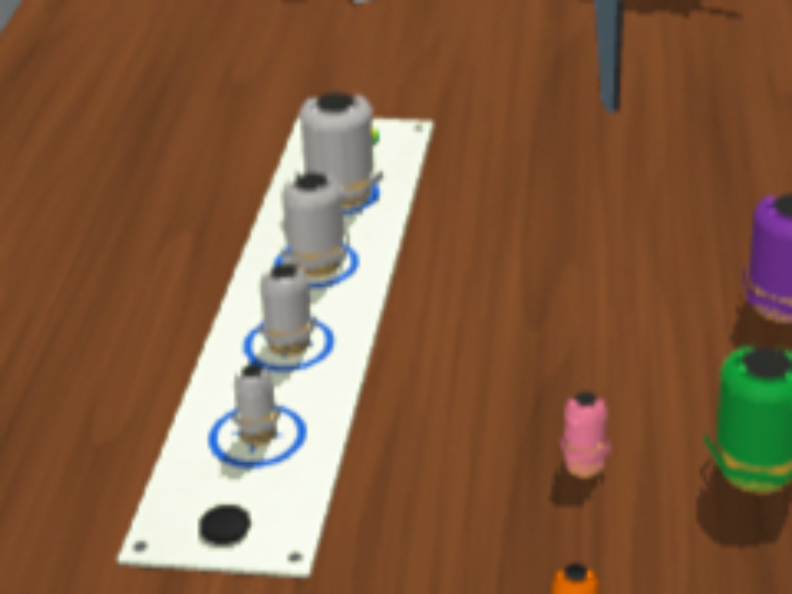

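```bash
python3 -c "
from cell import r,close_job
print(close_job())"
```

```text
the job is handed in; nothing more can be done
None
```

I set out all four nickel glands on the plate and handed the job in at about 25 s. The largest is next to the earth stud, then large, medium and small along the row.

- **Placement:** In the last two pictures all four stand upright inside their rings. Averaged over both cameras, they are within about 1 mm of the mark centres. The cameras disagree with each other by about 2 mm, so the true error could be slightly more.
- **One slip:** On the first try at the medium gland I lifted before the fingers had finished closing. It stayed standing but shifted about 3.5 mm; I measured it again, picked it up properly and placed it.
- **Ring readings:** The later side-camera readings of the largest gland's ring were off because the gland hid part of it. I used the readings from before placing instead.
- **Left alone:** I never touched the screwdriver, or the green, purple, pink and orange look-alikes. The gripper ended open and clear of everything.

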